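Hang the teething ring on the free branch of the turning tree

ROBOT

A 6-joint arm with a two-finger parallel gripper is mounted at the origin on the work surface. World frame = base frame: x ahead of the robot, y to its left, z up, the work surface at z = 0. Lengths are in m, angles in degrees, forces in N, time in s.
With the tool pointing down it reaches from about 0.425 to 1.125 m from the base axis. Payload 14.9 kg.
Tool frame: the origin (TCP) lies between the finger pads; the fingertips stand 11 mm ahead of it and the grasp point (between the pads) lies 8 mm behind it; z points along the fingers, y is the direction in which the jaws open and shut (so a half turn about z gives the same grasp; the last joint's range is limited). The gripper opens to 91 mm and grips with 3 to 60 N. Pads are 32 mm wide; open, the fingers measure 118 mm over their backs; the gripper's body (76 mm by 178 mm) begins 60 mm behind the grasp point.
Start: joints at [68.509, 21.709, 99.362, -0, 58.929, -1.908], TCP at [0.235, 0.66, 0.225] pointing down, gripper open.
Joint ranges: [-158.91, 158.91], [-42.39, 125.64], [0.06, 152.35], [-60.88, 240.88], [17.5, 164.5], [-176.32, 176.32]. Speed limits (degrees/s): [108.29, 108.29, 136.94, 180, 180, 180].

INTERFACE

Orientations are given as [roll, pitch, yaw] about the fixed x, y, z axes, in that order (R = Rz(yaw) Ry(pitch) Rx(roll)).
In Python, from cell import arm gives the robot as it stands.
- The arm moves only by the tool move_arm, never from a script. Its arguments are lists of equal length, an entry for each row: "grip": the finger opening in m, from 0 to 0.0912; "offset": the shift along the world's x, y, z in m, a list of three; "spin": the turn about the world's z in rad. A call has 1 to 8 rows; each row shifts and turns the commanded pose from where the row before left it; what a row does not reach is not made up. A row lasts 1/8 s, in which the tool goes at most 62.5 mm and 10.7 degrees, less where a joint would pass 70% of its speed; a pose out of reach is approached as far as the arm can. A call is refused whole if a number of a shift passes 0.0625 or a number of a turn 0.188, either way. A call with a gripper value outside its range is refused whole. The fingers move at their own pace and stop on an object; "squeeze" is the grip in N (left out, the last holds). Time passes only in rows, so rows that do not move let the fingers close. It gives the time, the measured TCP pose, the force and the opening at its end, in the units of the state.
- arm.sense(): the state, without advancing time (a new reading comes with each control period).
- arm.snapshot(name): name is "scene" or "top" or "wrist"; returns a dict with "pixels" (420x560x3 uint8, red, green, blue), "vfov" (degrees; the focal length in pixels is half the picture's height over the tangent of half this angle, whatever the lens; pixels are square), "cx", "cy" (the principal point, pixels), "extrinsics" (4x4, takes a point from camera to world coordinates). Camera axes: x right, y down, z forward; pixel columns grow to the right and rows downward; lengths in m; the calibration is good to about 2 mm. A picture is of the moment at which its call begins. There is no depth.
- arm.hand_in(): hands the job in, once; it reports no verdict.
The state is a dict: "time": time; "joints": joint angles; "dq": joint speeds; "tau": joint torques, N m; "ee_pos": TCP position; "tool_rot": TCP orientation; "force": force on the tool from outside, world axes, zero at the start; "moment": the same for the moment, N m; "opening": finger opening in m.
Only numpy, scipy, OpenCV 4.12 (cv2) and the standard library are available. Lean on these libraries where they do the work, as an engineer would, in place of code of your own. Each camera call takes 0.05 s, during which the arm holds its last target.

TASK

Turn the hanging tree until its free branch points straight to the front of its foot, then put the teething ring over that branch, holding it centred on the branch press it squarely back against the springy rubber pad with a steady push of about 12 N for half a second, and let it down to hang freely on the branch behind the upturned tip. Be gentle: never push any part of the tree with more than 25 N, and leave the other things where they are.

Things in the scene. Friction and masses are not known exactly. Their poses are not given: they have to be found in the camera images.
- tree (a joint): Turn of the tree about its upright post, rad. 0: free branch points straight to the front of the foot, over the brass mark; positive: turned counterclockwise from above, so the free branch stands to the right of the front, seen from the robot. Range -0.9 to 2.2. Friction only, about 0.22 N m (2 to 3 N at the branch); no spring or click; stays where left.
- hub (a point): On the post's axis at the height of the branches' axes, 165 mm over the table; turns with the tree: the free branch runs along its -x, z up. Post 20 mm thick, its top 25 mm above this point. Four level steel branches, 8 mm thick, 90 degrees apart; the other three carry a key set, cup and rattle, fixed to the tree, hanging to 115 mm below this point and up to 40 mm either side of their branch.
- branch_tip (a point): End of the free branch on its axis, 140 mm from the post's axis; axes as hub. The tip bends up from 130 to 144 mm, its top 12 mm above the axis. On this branch sits a round rubber pad, 48 mm across, on a spring (3 N/mm, no preload, travel 14 mm). Its outer face is 67 to 97 mm from the post's axis: clamped elsewhere every time, not measured, to be found by feel.
- rack: The hanging tree's foot, a dark wooden disc 150 mm across, 18 mm high, fixed to the shelf. Origin: centre of the underside; its -x is its front (brass mark), which roughly faces the robot. It carries the post and branches.
- ring: The silicone teething ring: plain flat ring, 64 mm outer diameter, 38 mm hole, 12 mm thick, 35 to 70 g, standing on edge in the block's slot. Origin: lowest point of its rim, mid thickness; x is the ring's axis (through the hole), z up.
- ring_center (a point): Centre of the ring's hole, axes as ring. At the start 42 mm above the table.
- block: Slotted beech drying block, 60 (x) by 50 (y) by 30 mm high, fixed. Origin: centre of the underside. The slot runs along its y, 15 mm wide, floor 10 mm above the table. The ring stands centred in it, its axis along the block's x, overhanging the block by 7 mm at each end, so it can be gripped from above across its full diameter, along y.
- basket: Bystander: blue plastic basket, open top, 180 x 220 x 80 mm. Origin: centre of the underside.
- cup: Bystander: stainless steel cup in the basket, 72 mm across, 75 mm high. Origin: centre of the underside.
- rattle: Bystander: beechwood dumb-bell rattle lying in the basket, 100 mm long, 36 mm thick. Origin: below its middle.
- jar: Bystander: screw-lid jar, 68 mm across, 100 mm high, in front of the rack. Origin: centre of the underside.
- tin: Bystander: tin can, 74 mm across, 110 mm high, behind the rack on the right. Origin: centre of the underside.
- bowl: Bystander: white plastic bowl, 120 mm across, 45 mm high. Origin: centre of the underside.
- toybrick: Bystander: plain wooden toy brick, 45 mm cube. Origin: centre of the underside.

How it is judged (in metres and radians):
On the way, in this order (a step that is already met when the one before it is completed fails the run):
1. the tree is turned so that the free branch points to the front of the foot (within 0.15 rad) (value of joint tree between -0.15 and 0.15 rad), for 0.3 s.
2. the ring, around the free branch, is pressed against the pad with 7 to 25 N (contact force between ring and rack above 7 N and x of ring_center in the frame of hub between -0.11 and -0.05 m and y of ring_center in the frame of hub between -0.013 and 0.013 m and z of ring_center in the frame of hub between -0.012 and 0.012 m and angle between the x axis of ring_center and the x axis of hub, either way round below 0.25 rad), for 0.4 s.
At the end, for the whole second after the job is handed in: The ring hangs at rest on the free branch, between pad and upturned tip: its centre 10 to 22 mm below the branch's axis, within 12 mm sideways, 50 to 130 mm from the post's axis; the free branch still points to the front of the foot within 0.2 rad (value of joint tree between -0.2 and 0.2 rad and x of ring_center in the frame of hub between -0.13 and -0.05 m and y of ring_center in the frame of hub between -0.012 and 0.012 m and z of ring_center in the frame of hub between -0.022 and -0.01 m and linear speed of ring below 0.03 m/s and contact force between ring and rack above 0.1 N); the robot touches nothing.
It fails at once if the ring is pushed against the tree with more than 25 N (contact force between ring and rack above 25 N).
It fails at once if the gripper pushes the tree with more than 25 N (contact force between any of the fingers, the arm and rack above 25 N).
It fails at once if a bystander is moved by more than 30 mm (distance of any of basket, cup, rattle, jar, tin, bowl, toybrick from where it was at the start of the episode above 0.03 m).
It also fails if it takes over 72 s, if anything falls off the work surface, if the arm or the gripper's body presses on something with over 40 N, if the wrist force passes 120 N, or if a joint passes its speed limit or range.

## Working session

There is one attempt and no reset: what is moved stays moved. The work goes in short steps, Python scripts to look and compute and a tool call to move; the robot and the scene stay as the last step left them, time stands still between calls to the robot, and variables do not carry over. Pictures are saved under pics/ and viewed, and the job is handed in when it is done.

Besides the shell and the picture viewer there is one more tool, called after "Emit:" as name(argument=value, ...), one argument or row to a line, values as JSON. move_arm: Moves the arm, as the interface text tells. Its arguments: {"type":"object","properties":{"grip":{"type":"array"},"offset":{"type":"array"},"spin":{"type":"array"},"squeeze":{"type":"number"}},"required":["grip","offset","spin"]}

```bash
mkdir -p pics; ls; cat > h.py <<'E'
import numpy as np, cv2, pickle
from cell import arm
def snap(name,fn):
    s=arm.snapshot(name); cv2.imwrite('pics/%s.png'%fn, cv2.cvtColor(s['pixels'],cv2.COLOR_RGB2BGR)); pickle.dump(s,open('pics/%s.pkl'%fn,'wb')); return s
def ld(fn): return pickle.load(open('pics/%s.pkl'%fn,'rb'))
def K(s): return 210/np.tan(np.radians(s['vfov']/2))
def ray(s,u,v):
    f=K(s); d=np.array([(u-s['cx'])/f,(v-s['cy'])/f,1]); E=np.array(s['extrinsics']); return E[:3,3],E[:3,:3]@d
def atz(s,u,v,z):
    o,d=ray(s,u,v); return o+d*(z-o[2])/d[2]
def proj(s,p):
    E=np.array(s['extrinsics']); c=E[:3,:3].T@(np.array(p)-E[:3,3]); f=K(s); return c[0]/c[2]*f+s['cx'],c[1]/c[2]*f+s['cy']
def tri(obs):
    A=np.zeros((3,3));b=np.zeros(3)
    for s,u,v in obs:
        o,d=ray(s,u,v); d=d/np.linalg.norm(d); P=np.eye(3)-np.outer(d,d); A+=P;b+=P@o
    x=np.linalg.solve(A,b); return x,[np.linalg.norm((np.eye(3)-np.outer(d,d)/(d@d))@(x-o)) for o,d in [ray(*q) for q in obs]]
def crop(fn,x0,y0,x1,y1,k,out):
    im=cv2.imread('pics/%s.png'%fn)[y0:y1,x0:x1]; cv2.imwrite('pics/%s.png'%out,cv2.resize(im,None,fx=k,fy=k,interpolation=cv2.INTER_CUBIC))
E
python3 - <<'E'
from h import *
for n in ['scene','top','wrist']:
    s=snap(n,n+'0'); print(n,s['vfov'],s['cx'],s['cy'],np.round(s['extrinsics'],3).tolist())
print(arm.sense())
E
```

```text
pics
scene 49.11182702578233 274.30341616483753 203.49702010698428 [[0.03, 0.814, -0.58, 1.252], [1.0, -0.029, 0.011, 0.008], [-0.008, -0.58, -0.814, 1.132], [0.0, 0.0, 0.0, 1.0]]
top 48.773599061940345 275.0463261355306 210.50945791681224 [[-0.01, -0.996, 0.087, 0.452], [-1.0, 0.01, 0.004, 0.035], [-0.005, -0.087, -0.996, 1.356], [0.0, 0.0, 0.0, 1.0]]
wrist 63.4515131897882 281.10939394904796 208.2680349879347 [[0.336, 0.908, 0.251, 0.163], [0.942, -0.323, -0.091, 0.684], [-0.002, 0.267, -0.964, 0.384], [0.0, 0.0, 0.0, 1.0]]
{'time': 0.15, 'joints': array([ 6.85084263e+01,  2.17326065e+01,  9.93867998e+01, -9.21364854e-04,
        5.89305120e+01, -1.90874695e+00]), 'dq': array([ 0.051116  , -0.12495542, -0.1469304 , -0.0269734 , -0.04127281,
       -0.06776252]), 'tau': array([ 1.78558625e-03, -7.64107203e+01, -4.34656155e+01,  6.51565986e-02,
        4.09620395e-02, -8.90626666e-05]), 'ee_pos': array([0.23452951, 0.65923292, 0.22443652]), 'tool_rot': array([-1.79950083e+02, -8.74331928e-04,  1.60417649e+02]), 'force': array([-0.05088247, -1.02693526,  0.38046346]), 'moment': array([ 0.03152906, -0.0125929 , -0.000863  ]), 'opening': 0.09111683692051191}
```

View pics/scene0.png

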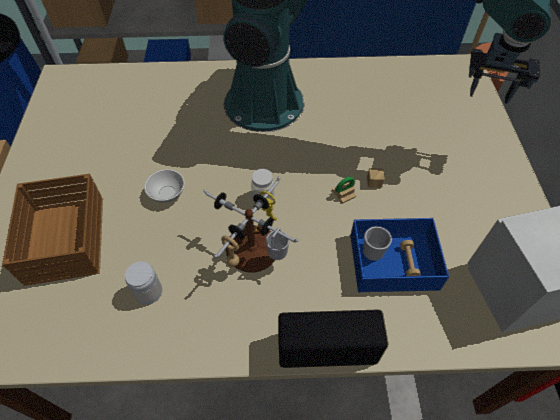

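View pics/top0.png

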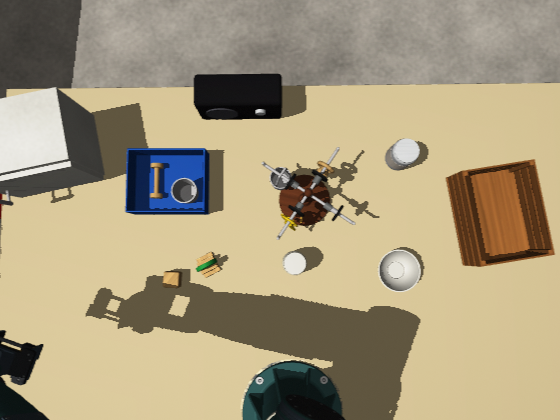

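View pics/wrist0.png

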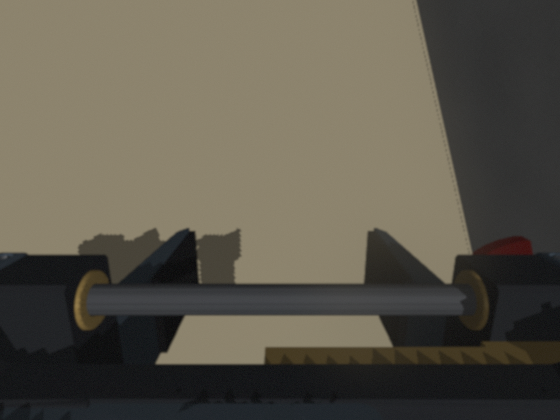

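```bash
python3 - <<'E'
from h import *
crop('top0',230,130,380,250,5,'c1'); crop('scene0',180,160,320,280,5.5,'c2'); crop('top0',150,230,240,300,8,'c3'); crop('scene0',320,160,400,215,9,'c4')
E
```

```text
(no output)
```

View pics/c1.png

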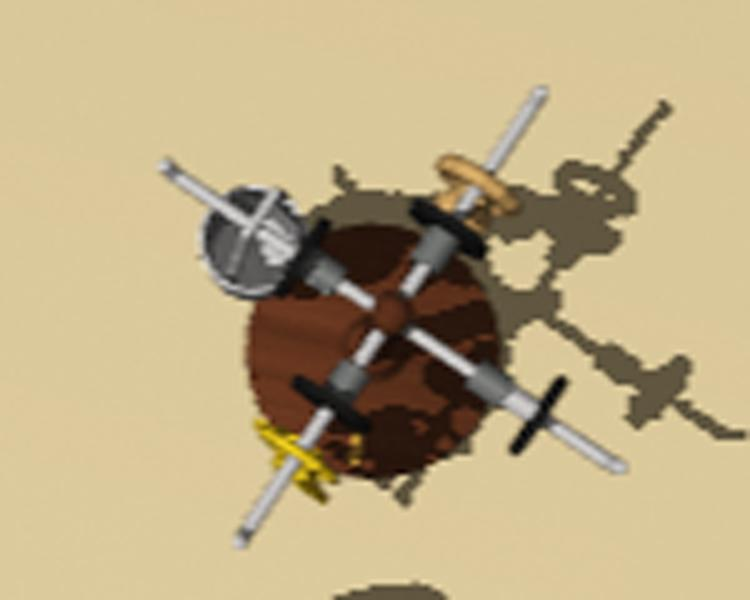

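View pics/c2.png

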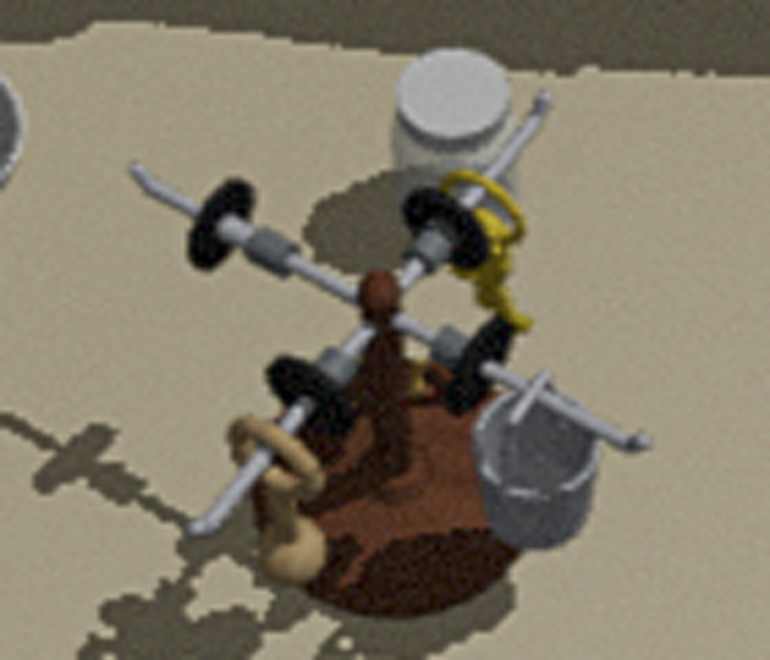

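View pics/c3.png

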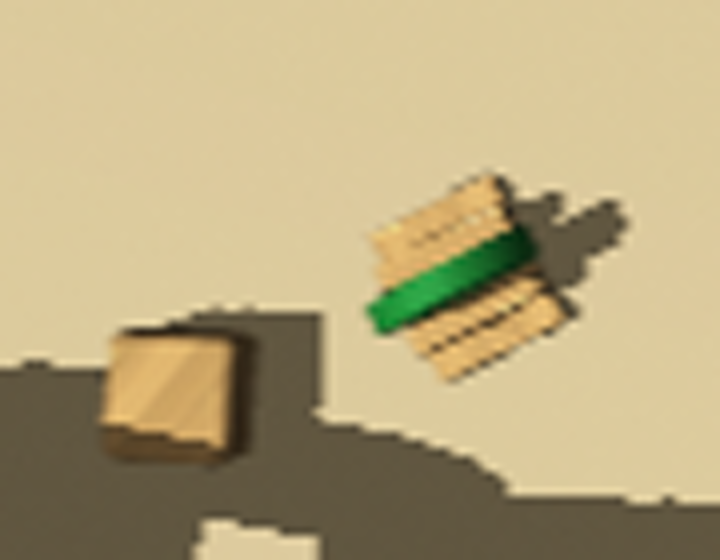

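View pics/c4.png

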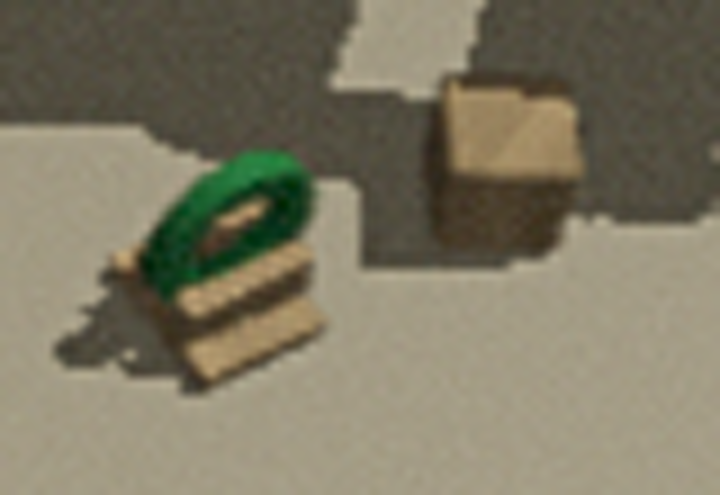

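```bash
python3 - <<'E'
from h import *
t=ld('top0');s=ld('scene0')
T=lambda x,y:(t,230+x/5,130+y/5); S=lambda x,y:(s,180+x/5.5,160+y/5.5)
for n,o in {'post':[T(391,308),S(379,290)],'free':[T(621,467),S(137,172)],'key':[T(240,540),S(543,102)],'cup':[T(165,166),S(638,440)],'rat':[T(540,93),S(203,525)],'mark':[T(355,448),S(418,378)]}.items(): print(n,tri(o)) 
print('z180',atz(*T(391,308),.18),atz(*S(379,290),.18))
print('mark18',atz(*T(355,448),.018),atz(*S(418,378),.018))
# foot outline top: left 247, right 500, bottom 477
for q in [T(247,345),T(500,350),T(385,477)]: print(atz(*q,.018))
T=lambda x,y:(t,150+x/8,230+y/8); S=lambda x,y:(s,320+x/9,160+y/9)
print('ring top pts',atz(*T(372,320),.05),atz(*T(530,240),.05),'mid',atz(*T(455,278),.072))
print('block corners', [atz(*T(*q),.03)[:2].round(4).tolist() for q in [(372,240),(490,178),(572,308),(450,380)]])
for n,u,v in [('jar',294,263),('tin',405,150),('bowl',400,270)]: print(n,atz(t,u,v,.1))
E
```

```text
post (array([ 0.60192785, -0.04408227,  0.18281958]), [np.float64(0.0006918495965202023), np.float64(0.0006918495965202006)])
free (array([ 0.52029888, -0.16093842,  0.1694131 ]), [np.float64(0.0012331359090788914), np.float64(0.0012331359090789122)])
key (array([0.48495204, 0.03443534, 0.16946723]), [np.float64(0.0009974441597342492), np.float64(0.0009974441597342606)])
cup (array([0.67864737, 0.07032199, 0.17176273]), [np.float64(5.733947678631329e-05), np.float64(5.733947678633607e-05)])
rat (array([ 0.71472817, -0.12215384,  0.17225096]), [np.float64(0.002378662014076617), np.float64(0.0023786620140766285)])
mark (array([ 0.54203992, -0.03311848,  0.01288677]), [np.float64(0.0010308959754540476), np.float64(0.0010308959754540207)])
z180 [ 0.60228326 -0.04496803  0.18      ] [ 0.60004014 -0.04354204  0.18      ]
mark18 [ 0.54167537 -0.03388618  0.018     ] [ 0.54533952 -0.03190444  0.018     ]
[0.60228232 0.02796047 0.018     ]
[ 0.59782967 -0.11888624  0.018     ]
[ 0.52470387 -0.05097168  0.018     ]
ring top pts [0.40107263 0.26241426 0.05      ] [0.42838601 0.20710441 0.05      ] mid [0.41600899 0.23004386 0.072     ]
block corners [[0.4286, 0.266], [0.4502, 0.224], [0.4038, 0.1948], [0.3789, 0.2381]]
jar [ 0.41918776 -0.00906807  0.1       ]
tin [ 0.72493377 -0.3182573   0.1       ]
bowl [ 0.39772169 -0.29360204  0.1       ]
```

Emit:
move_arm(
  grip=[0.09, 0.09, 0.09, 0.09, 0.09, 0.09, 0.09, 0.09],
  offset=[
    [0.0185, -0.05, 0.002],
    [0.0185, -0.05, 0.002],
    [0.0185, -0.05, 0.002],
    [0.0185, -0.05, 0.002],
    [0.0185, -0.05, 0.002],
    [0.0185, -0.05, 0.002],
    [0.0185, -0.05, 0.002],
    [0.0185, -0.05, 0.002],
  ],
  spin=[-0.114, -0.114, -0.114, -0.114, -0.114, -0.114, -0.114, -0.114],
  squeeze=10,
)

```text
time: 1.15
ee_pos: [0.3829, 0.2579, 0.241]
tool_rot: [180.0, -0.0, 108.0]
force: [1.1, 0.8, 0.1]
opening: 0.0901
```

Emit:
move_arm(
  grip=[0.036, 0.036, 0.036, 0.036, 0.036, 0.036, 0.036, 0.036],
  offset=[
    [0.0185, -0.05, 0.001],
    [0.0185, -0.05, 0.001],
    [0.0185, -0.05, 0.001],
    [0.0185, -0.05, 0.001],
    [0.0185, -0.05, 0.001],
    [0.0185, -0.05, 0.001],
    [0.0185, -0.05, 0.001],
    [0.0185, -0.05, 0],
  ],
  spin=[-0.114, -0.114, -0.114, -0.114, -0.114, -0.114, -0.114, -0.114],
)

```text
time: 2.15
ee_pos: [0.5309, -0.1423, 0.248]
tool_rot: [180.0, -0.0, 55.7]
force: [-0.0, 0.6, 0.4]
opening: 0.036
```

```bash
python3 - <<'E'
from h import *
snap('wrist','w1');st=arm.sense();print(st)
snap('top','t1')
crop('t1',230,130,380,250,5,'c1')
E
```

```text
{'time': 2.2, 'joints': array([-1.77666683e+01,  6.71542480e+00,  1.15748104e+02, -6.81088089e-02,
        5.74177851e+01,  1.69887783e+01]), 'dq': array([ 4.18268261, -2.44676918,  2.94726813,  0.45730295, -0.13640919,
       -2.50640906]), 'tau': array([ 15.41024566, -62.04017401, -30.35586119,   1.19994365,
         1.17441159,  -0.40069082]), 'ee_pos': array([ 0.53294459, -0.14657207,  0.24827824]), 'tool_rot': array([1.79869720e+02, 2.02850275e-02, 5.52811481e+01]), 'force': array([-1.60310904, -0.52093056,  0.86017969]), 'moment': array([-0.18526826,  0.18133238,  0.04032643]), 'opening': 0.03562400102072299}
```

View pics/w1.png

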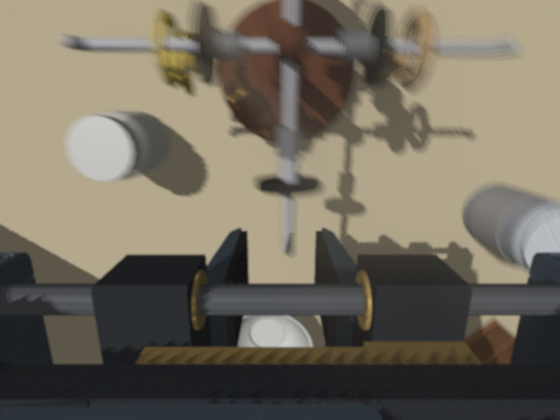

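View pics/c1.png

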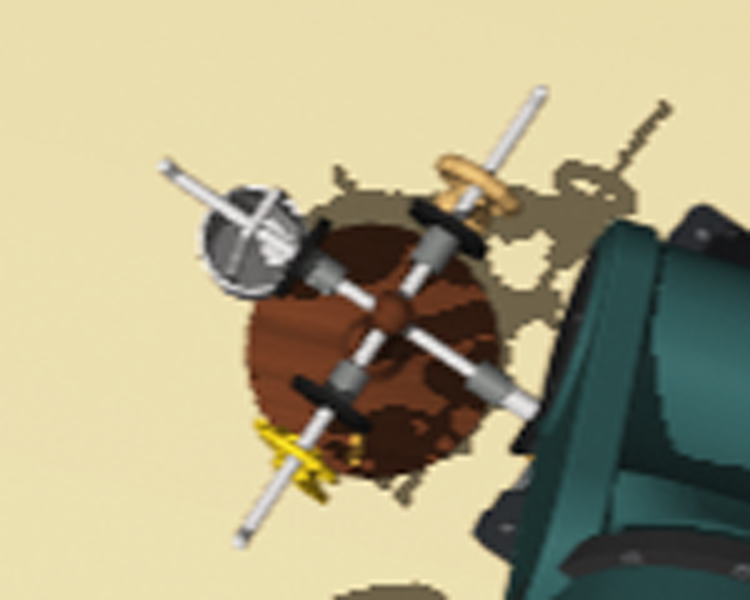

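```bash
python3 - <<'E'
from h import *
s=snap('wrist','w2'); print(arm.sense()['ee_pos'],arm.sense()['tool_rot'])
crop('w2',200,0,390,150,4.2,'c5')
for z in (.165,): print(proj(s,(.6,-.0445,z)))
E
```

```text
[ 0.5309287  -0.1422717   0.24762956] [-1.79980567e+02  8.43917170e-03  5.57400933e+01]
(np.float64(281.0277836685204), np.float64(40.857971502142334))
```

View pics/c5.png

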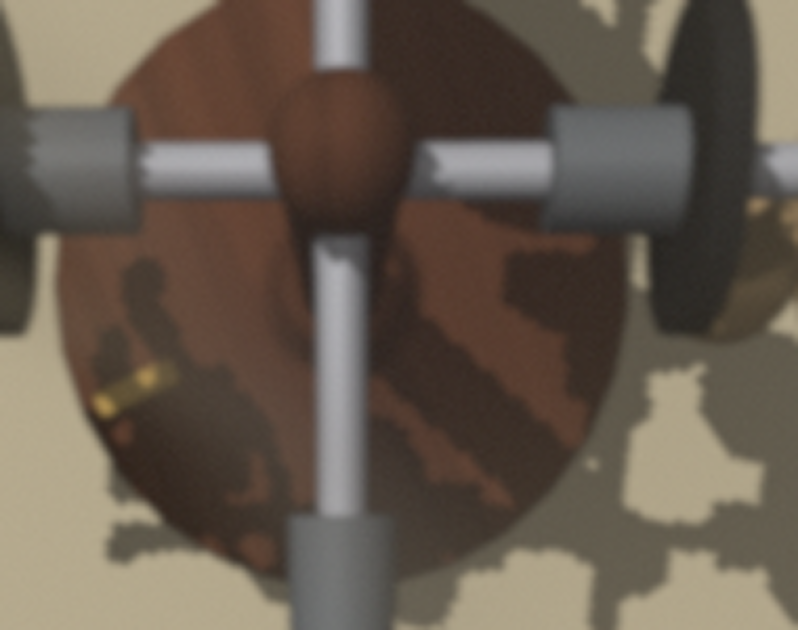

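```bash
python3 - <<'E'
from h import *
s=ld('w2'); C=lambda x,y,z: atz(s,200+x/4.2,y/4.2,z)
m1=C(103,406,.018);m2=C(168,373,.018);print('mark',m1,m2,np.degrees(np.arctan2(*(m2-m1)[1::-1])))
# disc rim pts
P=np.array([C(*q,.018)[:2] for q in [(57,290),(630,290),(135,480),(300,582),(400,580),(560,470),(85,190),(600,130)]])
A=np.c_[2*P,np.ones(len(P))];b=(P**2).sum(1);x=np.linalg.lstsq(A,b,rcond=None)[0];print('disc',x[:2],np.sqrt(x[2]+x[:2]@x[:2]))
for c in (x[:2],np.array([.6,-.0445])):
  d=c-(m1+m2)[:2]/2; print(np.degrees(np.arctan2(d[1],d[0])),np.linalg.norm(d))
print('ball',C(341,150,.182)); print('branch', C(341,240,.165),C(341,510,.165))
print('tip',atz(s,289.5,245,.172),atz(ld('w1'),289.5,245,.172))
E
```

```text
mark [ 0.53328523 -0.03271344  0.018     ] [ 0.55201946 -0.03574537  0.018     ] -9.192966758757136
disc [ 0.60070721 -0.04653335] 0.07215459998210286
-11.966008986519414 0.059344374397616986
-10.15366047737067 0.05826009391023193
ball [ 0.59988305 -0.0448395   0.182     ]
branch [ 0.59452996 -0.05265082  0.165     ] [ 0.57123277 -0.08656679  0.165     ]
tip [ 0.52598262 -0.16334981  0.172     ] [ 0.52505926 -0.16148931  0.172     ]
```

Emit:
move_arm(
  grip=[0.036, 0.036, 0.036, 0.036, 0.012, 0.012, 0.012, 0.012],
  offset=[
    [0.001, -0.001, -0.02],
    [0, 0, -0.025],
    [0, 0, -0.025],
    [0, 0, -0.012],
    [0, 0, 0],
    [0, 0, 0],
    [0, 0, 0],
    [0, 0, 0],
  ],
  spin=[0, 0, 0, 0, 0, 0, 0, 0],
  squeeze=6,
)

```text
time: 3.3
ee_pos: [0.5319, -0.1415, 0.1665]
tool_rot: [180.0, -0.0, 55.9]
force: [-0.3, 0.4, 0.5]
opening: 0.0119
```

```bash
python3 - <<'E'
from h import *
st=arm.sense();print(st['ee_pos'],st['tool_rot'],st['opening'],st['force'])
h=np.array([.6,-.0448]); n=20
th=np.radians(np.linspace(55.6,-10.5,n+1)); p=h-.12*np.c_[np.cos(th),np.sin(th)]
d=np.diff(p,axis=0); print(np.diff(th)[0]); print(d.round(4).tolist())
snap('wrist','w3')
E
```

```text
[ 0.53187531 -0.14154679  0.16645823] [ 1.79956381e+02 -1.39487619e-02  5.59097319e+01] 0.0118616845764601 [-0.30674224  0.39299036  0.547971  ]
-0.057683131778412555
[[-0.0056, 0.0041], [-0.0054, 0.0044], [-0.0051, 0.0047], [-0.0048, 0.005], [-0.0045, 0.0052], [-0.0042, 0.0055], [-0.0039, 0.0057], [-0.0035, 0.0059], [-0.0032, 0.0061], [-0.0028, 0.0063], [-0.0025, 0.0065], [-0.0021, 0.0066], [-0.0017, 0.0067], [-0.0013, 0.0068], [-0.0009, 0.0069], [-0.0005, 0.0069], [-0.0001, 0.0069], [0.0003, 0.0069], [0.0007, 0.0069], [0.0011, 0.0068]]
```

View pics/w3.png

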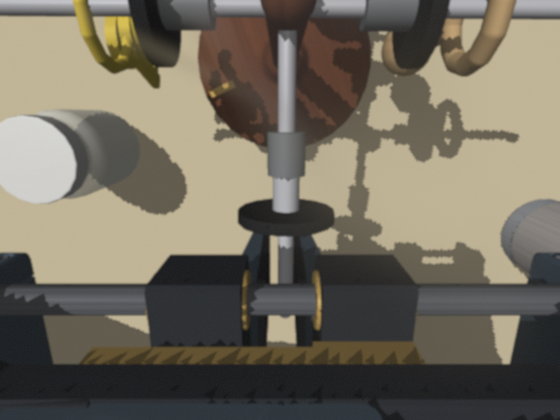

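Emit:
move_arm(
  grip=[0.012, 0.012, 0.012, 0.012, 0.012, 0.012, 0.012, 0.012],
  offset=[
    [-0.003, -0.004, 0],
    [-0.0056, 0.0041, 0],
    [-0.0055, 0.0045, 0],
    [-0.0052, 0.0048, 0],
    [-0.0049, 0.0051, 0],
    [-0.0046, 0.0053, 0],
    [-0.0043, 0.0056, 0],
    [-0.004, 0.0058, 0],
  ],
  spin=[0, -0.0577, -0.0577, -0.0577, -0.0577, -0.0577, -0.0577, -0.0577],
)

```text
time: 4.35
ee_pos: [0.4946, -0.1105, 0.1661]
tool_rot: [180.0, -0.0, 32.7]
force: [1.9, -0.6, -0.3]
opening: 0.012
```

Emit:
move_arm(
  grip=[0.012, 0.012, 0.012, 0.012, 0.012, 0.012, 0.012, 0.012],
  offset=[
    [-0.0036, 0.006, 0],
    [-0.0033, 0.0062, 0],
    [-0.0029, 0.0064, 0],
    [-0.0025, 0.0066, 0],
    [-0.0021, 0.0067, 0],
    [-0.0017, 0.0068, 0],
    [-0.0013, 0.0069, 0],
    [-0.0009, 0.007, 0],
  ],
  spin=[-0.0577, -0.0577, -0.0577, -0.0577, -0.0577, -0.0577, -0.0577, -0.0577],
)

```text
time: 5.35
ee_pos: [0.4762, -0.0578, 0.1661]
tool_rot: [180.0, -0.0, 6.2]
force: [1.0, -1.8, 1.0]
opening: 0.0121
```

```bash
python3 - <<'E'
from h import *
st=arm.sense();print(st['ee_pos'],st['tool_rot'],st['opening'],st['force'])
d=st['ee_pos'][:2]-np.array([.6,-.0448]);print(np.linalg.norm(d),np.degrees(np.arctan2(-d[1],-d[0])))
E
```

```text
[ 0.47616402 -0.05784892  0.16608378] [ 1.79979312e+02 -1.28726999e-02  6.20946297e+00] 0.012103783917527821 [ 0.95194695 -1.78590872  1.01680986]
0.1245215816502271 6.015207267789936
```

Emit:
move_arm(
  grip=[0.012, 0.012, 0.012, 0.012, 0.012, 0.012, 0.012],
  offset=[
    [-0.0004, 0.0075, 0],
    [0, 0.0075, 0],
    [0.0003, 0.0075, 0],
    [0.0007, 0.0075, 0],
    [0.0011, 0.0074, 0],
    [0, 0, 0],
    [0, 0, 0],
  ],
  spin=[-0.06, -0.06, -0.06, -0.06, -0.06, 0, 0],
)

```text
time: 6.22
ee_pos: [0.4778, -0.0205, 0.1659]
tool_rot: [180.0, 0.0, -10.8]
force: [-0.2, -0.3, 0.9]
opening: 0.012
```

Emit:
move_arm(
  grip=[0.036, 0.036, 0.036, 0.036, 0.036, 0.036],
  offset=[
    [0, 0, 0],
    [0, 0, 0],
    [0, 0, 0.02],
    [0, 0, 0.03],
    [0, 0, 0.03],
    [0, 0, 0],
  ],
  spin=[0, 0, 0, 0, 0, 0],
)

```text
time: 6.98
ee_pos: [0.4791, -0.0205, 0.248]
tool_rot: [-180.0, -0.2, -10.9]
force: [-0.0, -0.1, 0.2]
opening: 0.036
```

```bash
python3 - <<'E'
from h import *
s=snap('wrist','w4'); st=arm.sense(); print(st['time'],st['ee_pos'],st['tool_rot'],st['force'])
print(proj(s,(.6,-.0445,.165)))
E
```

```text
7.025 [ 0.47829022 -0.02038364  0.24652112] [-1.79989590e+02 -9.78847236e-02 -1.08631126e+01] [ 0.01216938  0.28841609 -0.10357102]
(np.float64(281.4251234639714), np.float64(37.6625866486431))
```

View pics/w4.png

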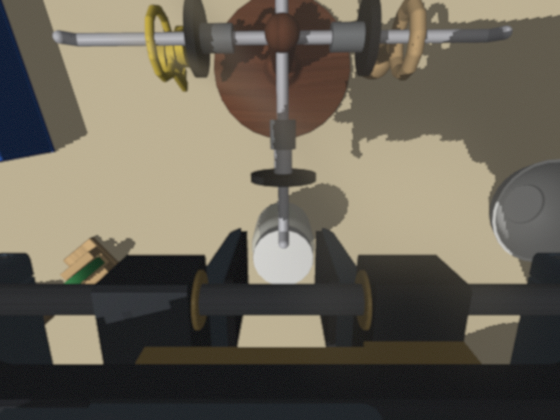

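```bash
python3 - <<'E'
from h import *
s=ld('w4')
a=atz(s,60,37,.172);b=atz(s,505,33,.172);print(a,b,np.degrees(np.arctan2(*(b-a)[:2][::-1]))+90, (a+b)/2,np.linalg.norm(a-b))
t=atz(s,283.5,241,.172);c=atz(s,282,100,.165);e=atz(s,283.5,225,.165);print(t,np.linalg.norm(t-np.array([.6,-.0448,.172])),np.degrees(np.arctan2(-.0448-t[1],.6-t[0])),np.degrees(np.arctan2(*(c-e)[:2][::-1])))
crop('w4',230,90,340,260,3.5,'c6')
# pad rim: centre of pad at z .165
for u,v in [(282,184),(282,172),(251,178),(316,178)]:
  p=atz(s,u,v,.165);print(p,np.linalg.norm(p[:2]-[.6,-.0448]))
E
```

```text
[0.62552411 0.09338921 0.172     ] [ 0.57455779 -0.18342018  0.172     ] -10.432494727676115 [ 0.60004095 -0.04501548  0.172     ] 0.28146226072152497
[ 0.46352395 -0.01979907  0.172     ] 0.13874710388158673 -10.38086541698889 -10.143821016225074
[ 0.50454812 -0.02656155  0.165     ] 0.09717871355254584
[ 0.51319698 -0.02822155  0.165     ] 0.08837199535235625
[ 0.51314544 -0.0053301   0.165     ] 0.09540224431818824
[ 0.50422891 -0.05159776  0.165     ] 0.09601203649451616
```

View pics/c6.png

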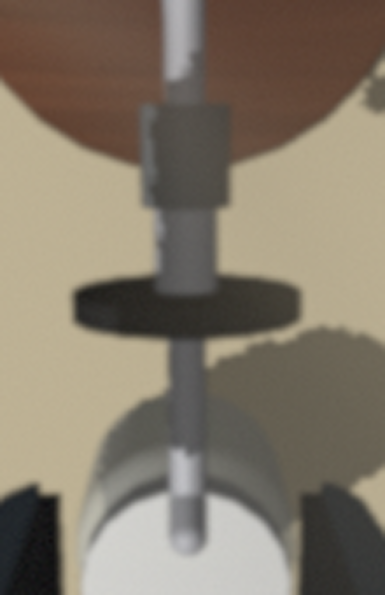

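Emit:
move_arm(
  grip=[0.09, 0.09, 0.09, 0.09, 0.09, 0.09, 0.09, 0.09],
  offset=[
    [-0.0078, 0.0314, 0],
    [-0.0078, 0.0314, 0],
    [-0.0078, 0.0314, 0],
    [-0.0078, 0.0314, 0],
    [-0.0078, 0.0314, 0],
    [-0.0078, 0.0314, 0],
    [-0.0078, 0.0314, 0],
    [-0.0078, 0.0314, 0],
  ],
  spin=[0.085, 0.085, 0.085, 0.085, 0.085, 0.085, 0.085, 0.085],
)

```text
time: 8.02
ee_pos: [0.4147, 0.2316, 0.2447]
tool_rot: [-180.0, 0.1, 28.3]
force: [-0.2, -0.4, -0.4]
opening: 0.0895
```

Emit:
move_arm(
  grip=[0.09],
  offset=[
    [0, 0, 0],
  ],
  spin=[0],
)

```text
time: 8.15
ee_pos: [0.4146, 0.2319, 0.2448]
tool_rot: [-180.0, 0.1, 28.3]
force: [-0.0, -0.7, 0.0]
opening: 0.0902
```

```bash
python3 - <<'E'
from h import *
s=snap('wrist','w5'); st=arm.sense(); print(st['time'],st['ee_pos'],st['tool_rot'])
print(proj(s,(.416,.2303,.072)))
E
```

```text
8.2 [0.41485401 0.23109563 0.24481153] [1.79999724e+02 1.02793610e-01 2.81518515e+01]
(np.float64(283.14762801750106), np.float64(190.40465040473617))
```

View pics/w5.png

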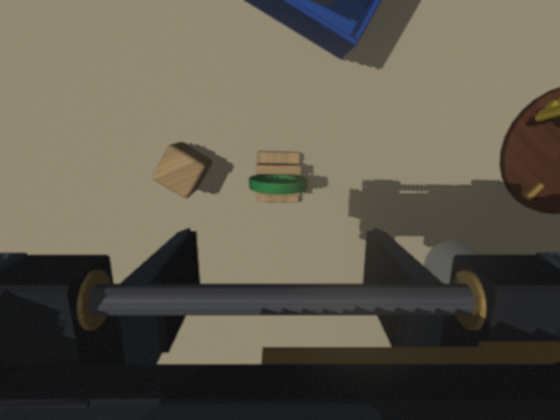

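```bash
python3 - <<'E'
from h import *
crop('w5',235,140,325,215,8,'c7')
E
```

```text
(no output)
```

View pics/c7.png

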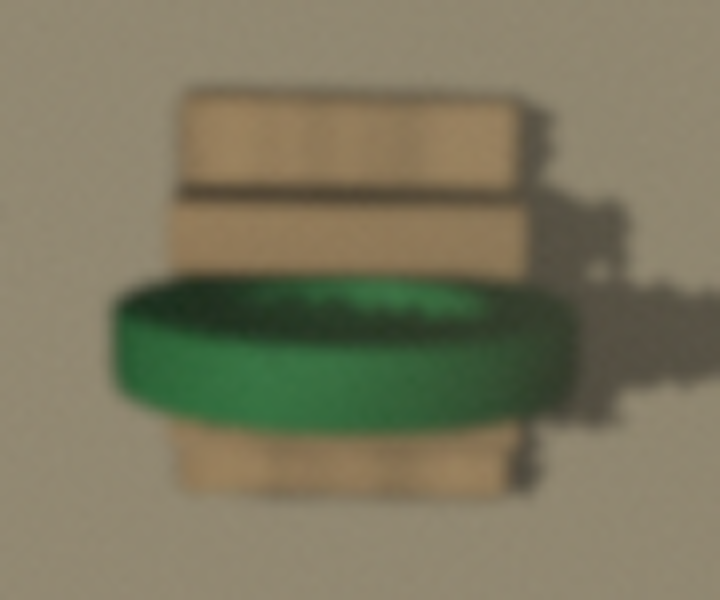

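```bash
python3 - <<'E'
from h import *
s=ld('w5');C=lambda x,y,z: atz(s,235+x/8,140+y/8,z)
a=C(114,345,.042);b=C(578,350,.042);print(a,b,(a+b)/2,np.linalg.norm(a-b),np.degrees(np.arctan2(*(b-a)[1::-1]))+90)
print('top',C(345,390,.072))
for q in [((185,487),(515,490)),((190,92),(520,98)),((182,187),(520,190))]:
  d=C(*q[1],.03)-C(*q[0],.03);print(np.degrees(np.arctan2(d[1],d[0]))+90)
E
```

```text
[0.39983554 0.26323085 0.042     ] [0.42902736 0.20737049 0.042     ] [0.41443145 0.23530067 0.042     ] 0.06302810575780057 27.590920145588314
top [0.41511539 0.23553456 0.072     ]
27.682032745870046
27.184625671566955
27.709363526061082
```

Emit:
move_arm(
  grip=[0.09, 0.09, 0.09, 0.09, 0.09, 0.09, 0.09],
  offset=[
    [0, 0.0025, -0.04],
    [0, 0, -0.05],
    [0, 0, -0.05],
    [0, 0, -0.03],
    [0, 0, -0.02],
    [0, 0, -0.015],
    [0, 0, 0],
  ],
  spin=[-0.01, 0, 0, 0, 0, 0, 0],
)

```text
time: 9.07
ee_pos: [0.4151, 0.2327, 0.0401]
tool_rot: [-180.0, 0.1, 27.5]
force: [0.8, 0.8, -0.2]
opening: 0.0896
```

```bash
python3 - <<'E'
from h import *
s=snap('wrist','w6'); st=arm.sense(); print(st['time'],st['ee_pos'],st['tool_rot'],st['force'])
E
```

```text
9.125 [0.41551321 0.23301597 0.04084786] [-1.79999992e+02  4.00180135e-02  2.74756356e+01] [-0.6221862   1.26945184  0.10885005]
```

View pics/w6.png

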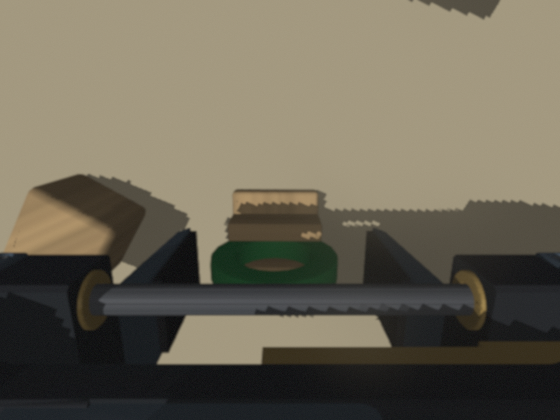

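```bash
python3 - <<'E'
from h import *
s=ld('w6')
crop('w6',150,180,400,300,3.2,'c8')
for z in (.042,.06): print(atz(s,211,262,z),atz(s,337,262,z),(atz(s,211,262,z)+atz(s,337,262,z))/2)
print(proj(s,(.4155,.233,.041)))
E
```

```text
[0.40125666 0.26532648 0.042     ] [0.43059514 0.20877116 0.042     ] [0.4159259  0.23704882 0.042     ]
[0.41047347 0.26555635 0.06      ] [0.43646867 0.21544579 0.06      ] [0.42347107 0.24050107 0.06      ]
(np.float64(280.7232152579383), np.float64(265.2117296444039))
```

View pics/c8.png

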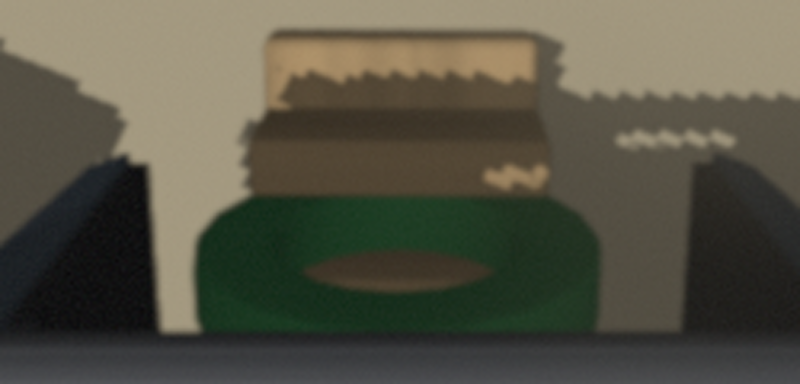

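Emit:
move_arm(
  grip=[0.09, 0.09, 0.06, 0.055, 0.055, 0.055, 0.055, 0.055],
  offset=[
    [-0.0015, 0.0035, -0.0065],
    [0, 0, 0],
    [0, 0, 0],
    [0, 0, 0],
    [0, 0, 0],
    [0, 0, 0],
    [0, 0, 0],
    [0, 0, 0],
  ],
  spin=[0, 0, 0, 0, 0, 0, 0, 0],
  squeeze=30,
)

```text
time: 10.12
ee_pos: [0.4142, 0.237, 0.0345]
tool_rot: [180.0, -0.0, 27.5]
force: [-0.1, -1.3, 4.0]
opening: 0.0636
```

```bash
python3 - <<'E'
from h import *
st=arm.sense(); print(st['time'],st['ee_pos'],st['tool_rot'],st['force'],st['opening'])
E
```

```text
10.125 [0.41420469 0.2370033  0.03454852] [ 1.79998767e+02 -1.78153820e-02  2.75233091e+01] [-0.13213859 -1.33576736  4.02214897] 0.06361200997510373
```

Emit:
move_arm(
  grip=[0.055, 0.055, 0.055, 0.055, 0.055],
  offset=[
    [0, 0, 0.02],
    [0, 0, 0.035],
    [0, 0, 0.04],
    [0, 0, 0.04],
    [0, 0, 0.035],
  ],
  spin=[0, 0, 0, 0, 0],
  squeeze=36,
)

```text
time: 10.75
ee_pos: [0.4138, 0.2368, 0.2058]
tool_rot: [-180.0, -0.0, 27.5]
force: [-0.7, 0.1, -1.1]
opening: 0.0633
```

Emit:
move_arm(
  grip=[0.055, 0.055, 0.055, 0.055, 0.055, 0.055, 0.055, 0.055],
  offset=[
    [0.0023, -0.0314, 0],
    [0.0023, -0.0314, 0],
    [0.0023, -0.0314, 0],
    [0.0023, -0.0314, 0],
    [0.0023, -0.0314, 0],
    [0.0023, -0.0314, 0],
    [0.0023, -0.0314, 0],
    [0.0023, -0.0314, 0],
  ],
  spin=[-0.0827, -0.0827, -0.0827, -0.0827, -0.0827, -0.0827, -0.0827, -0.0827],
)

```text
time: 11.75
ee_pos: [0.4322, -0.0153, 0.2043]
tool_rot: [-180.0, 0.0, -10.5]
force: [0.5, 0.8, 0.4]
opening: 0.0637
```

Emit:
move_arm(
  grip=[0.055, 0.055],
  offset=[
    [0, 0, 0],
    [0, 0, 0],
  ],
  spin=[0, 0],
)

```text
time: 12.0
ee_pos: [0.4322, -0.014, 0.2043]
tool_rot: [-180.0, 0.0, -10.4]
force: [-0.6, 0.2, -0.3]
opening: 0.0637
```

```bash
python3 - <<'E'
from h import *
st=arm.sense(); print(st['time'],st['ee_pos'],st['tool_rot'],st['force'],st['opening'])
snap('wrist','w7'); snap('scene','s7'); snap('top','t7')
crop('s7',180,120,320,280,4,'c9')
E
```

```text
12.0 [ 0.43219233 -0.01398646  0.20425884] [-1.79994171e+02  2.43083979e-02 -1.03532221e+01] [-0.55041075  0.21375026 -0.32710503] 0.0637317480378778
```

View pics/w7.png

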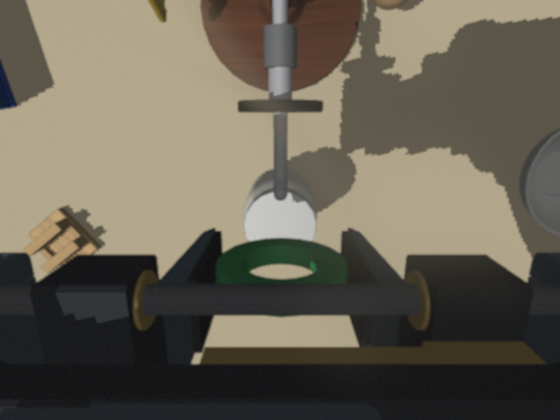

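View pics/c9.png

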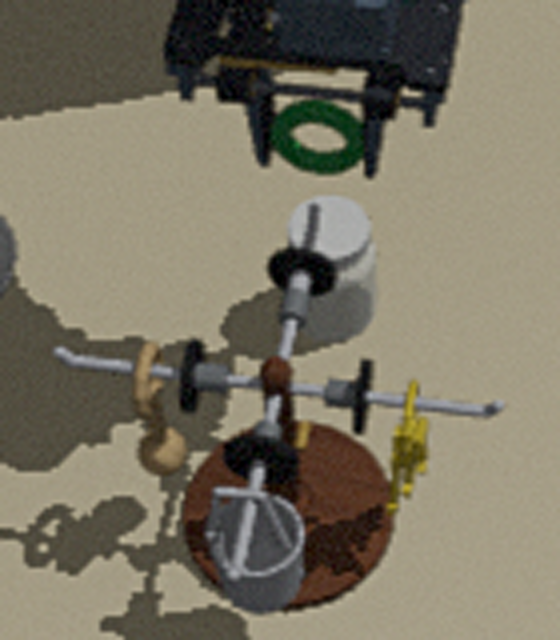

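Emit:
move_arm(
  grip=[0.055, 0.055, 0.055, 0.055],
  offset=[
    [0, 0, -0.015],
    [0, 0, -0.02],
    [0, 0, -0.009],
    [0, 0, 0],
  ],
  spin=[0, 0, 0, 0],
)

```text
time: 12.65
ee_pos: [0.432, -0.0141, 0.1597]
tool_rot: [180.0, 0.1, -10.4]
force: [-0.2, 0.1, 0.4]
opening: 0.0636
```

```bash
python3 - <<'E'
from h import *
st=arm.sense(); print(st['time'],st['ee_pos'],st['tool_rot'],st['force'],st['opening'])
snap('wrist','w8'); snap('scene','s8')
crop('w8',200,150,360,290,5,'c10')
E
```

```text
12.65 [ 0.43196488 -0.01409527  0.15965583] [ 1.79991202e+02  9.62429990e-02 -1.03674314e+01] [-0.18020392  0.05416072  0.44463967] 0.06360132394637132
```

View pics/c10.png

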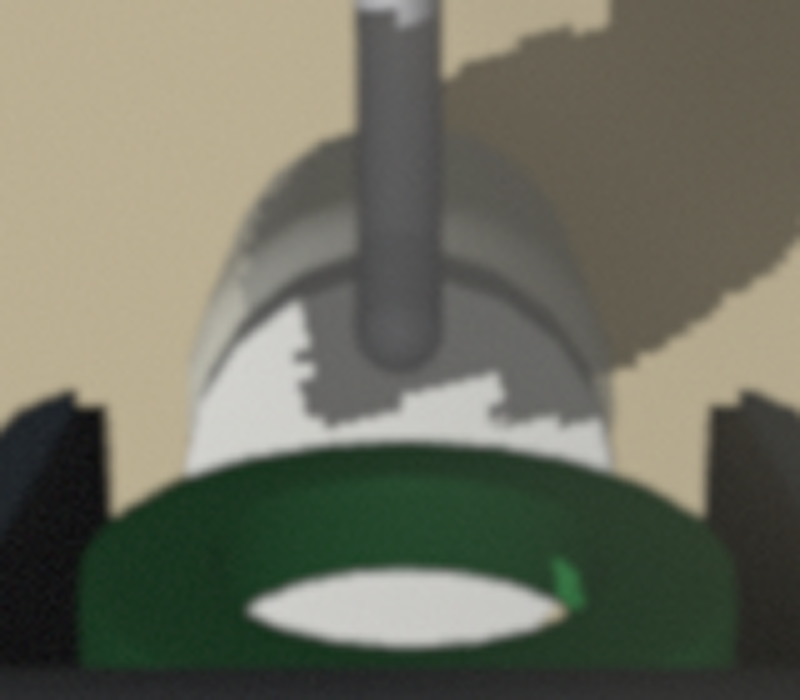

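Emit:
move_arm(
  grip=[0.055, 0.055, 0.055, 0.055, 0.055, 0.055, 0.055],
  offset=[
    [0.006, 0, 0],
    [0.01, -0.0018, 0],
    [0.012, -0.0022, 0],
    [0.012, -0.0022, 0],
    [0.01, -0.0018, -0.001],
    [0.006, -0.0011, -0.001],
    [0, 0, 0],
  ],
  spin=[0, 0, 0, 0, 0, 0, 0],
)

```text
time: 13.62
ee_pos: [0.4886, -0.0234, 0.1582]
tool_rot: [-180.0, 0.0, -10.4]
force: [-0.3, -0.1, -0.0]
opening: 0.0634
```

```bash
python3 - <<'E'
from h import *
st=arm.sense(); print(st['time'],st['ee_pos'],st['tool_rot'],st['force'],st['opening'])
d=np.array([.6,-.045])-st['ee_pos'][:2]; a=np.radians(-10.4); print(d@[np.cos(a),np.sin(a)],d@[-np.sin(a),np.cos(a)])
snap('wrist','w9'); snap('scene','s9'); crop('s9',180,120,320,260,5,'c12')
crop('w9',200,130,360,290,4.5,'c11')
E
```

```text
13.625 [ 0.48860565 -0.02343727  0.1582202 ] [-1.79999804e+02  2.13175298e-02 -1.03949851e+01] [-0.28753936 -0.05072768 -0.00670552] 0.06335402554774204
0.11345678863993995 -0.0010996714246438142
```

View pics/c11.png

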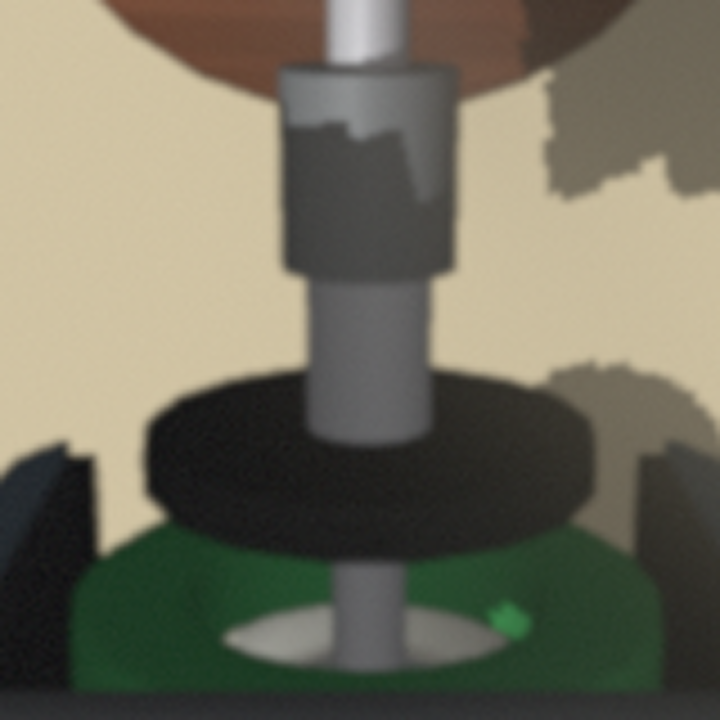

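View pics/c12.png

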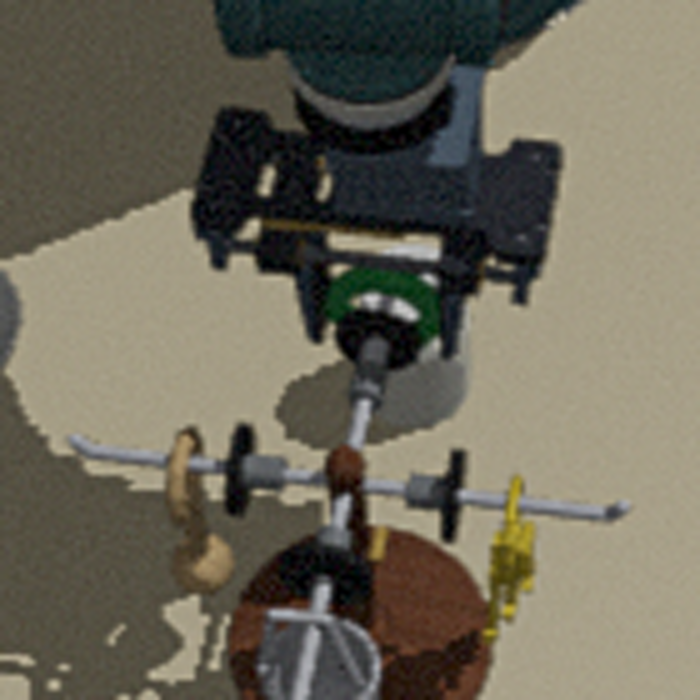

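Emit:
move_arm(
  grip=[0.055, 0.055, 0.055, 0.055, 0.055],
  offset=[
    [0.002, -0.0004, 0],
    [0.002, -0.0003, 0],
    [0.002, -0.0004, 0],
    [0.002, -0.0003, 0],
    [0, 0, 0],
  ],
  spin=[0, 0, 0, 0, 0],
)

```text
time: 14.35
ee_pos: [0.4966, -0.0248, 0.1584]
tool_rot: [-180.0, -0.0, -10.4]
force: [0.4, -0.2, 0.0]
opening: 0.0636
```

Emit:
move_arm(
  grip=[0.055, 0.055, 0.055],
  offset=[
    [0.0015, -0.0003, 0],
    [0.0015, -0.0002, 0],
    [0, 0, 0],
  ],
  spin=[0, 0, 0],
)

```text
time: 14.72
ee_pos: [0.4995, -0.0253, 0.1584]
tool_rot: [-180.0, -0.0, -10.4]
force: [0.8, -0.3, -0.3]
opening: 0.0635
```

Emit:
move_arm(
  grip=[0.055, 0.055, 0.055],
  offset=[
    [0.0015, -0.0003, 0],
    [0.0015, -0.0002, 0],
    [0, 0, 0],
  ],
  spin=[0, 0, 0],
)

```text
time: 15.1
ee_pos: [0.5021, -0.0257, 0.1583]
tool_rot: [180.0, 0.1, -10.4]
force: [-4.2, 0.8, 1.1]
opening: 0.0632
```

Emit:
move_arm(
  grip=[0.055, 0.055],
  offset=[
    [0.0015, -0.0003, 0],
    [0, 0, 0],
  ],
  spin=[0, 0],
)

```text
time: 15.35
ee_pos: [0.5032, -0.026, 0.1581]
tool_rot: [180.0, 0.1, -10.4]
force: [-6.7, 1.7, 1.9]
opening: 0.0635
```

Emit:
move_arm(
  grip=[0.055, 0.055, 0.055, 0.055],
  offset=[
    [0.0015, -0.0003, 0],
    [0.001, -0.0002, 0],
    [0, 0, 0],
    [0, 0, 0],
  ],
  spin=[0, 0, 0, 0],
)

```text
time: 15.85
ee_pos: [0.5048, -0.0263, 0.1578]
tool_rot: [180.0, 0.2, -10.4]
force: [-11.1, 2.3, 3.2]
opening: 0.0635
```

Emit:
move_arm(
  grip=[0.055, 0.055, 0.055, 0.055, 0.055, 0.055, 0.055],
  offset=[
    [0.0005, -0.0001, 0],
    [0, 0, 0],
    [0, 0, 0],
    [0, 0, 0],
    [0, 0, 0],
    [0, 0, 0],
    [0, 0, 0],
  ],
  spin=[0, 0, 0, 0, 0, 0, 0],
)

```text
time: 16.73
ee_pos: [0.5052, -0.0264, 0.1578]
tool_rot: [180.0, 0.2, -10.4]
force: [-12.3, 2.7, 4.5]
opening: 0.0635
```

```bash
python3 - <<'E'
from h import *
st=arm.sense(); print(st['time'],st['ee_pos'],st['tool_rot'],st['force'],st['moment'],st['opening'])
snap('wrist','w10'); snap('scene','s10'); crop('s10',200,150,300,240,7,'c14')
crop('w10',200,130,360,290,4.5,'c13')
E
```

```text
16.725 [ 0.50519739 -0.02639293  0.15777009] [179.98652565   0.22883305 -10.37148925] [-12.25034047   2.71677097   4.48607559] [0.45711862 2.18715386 0.24975596] 0.06348429079264382
```

View pics/c13.png

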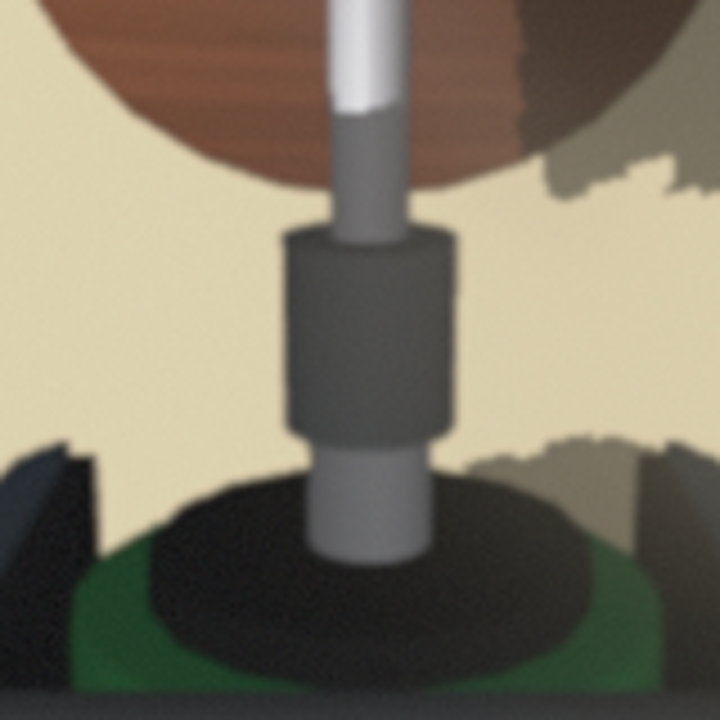

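View pics/c14.png

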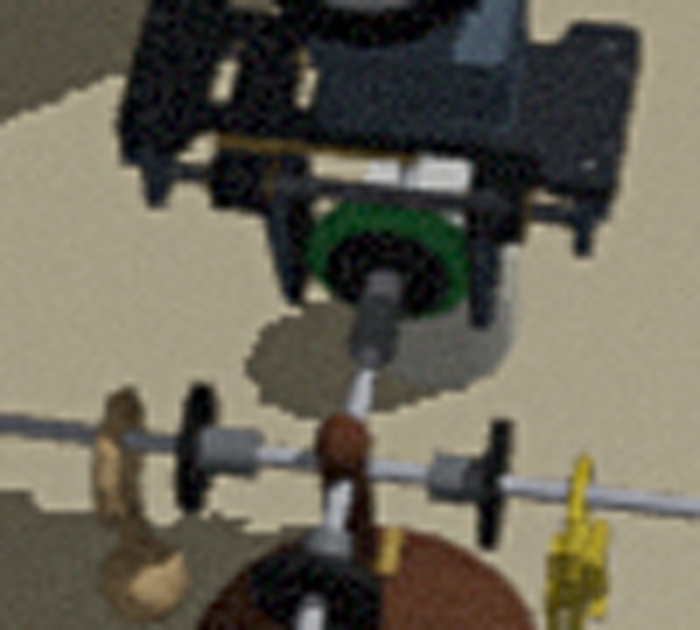

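Emit:
move_arm(
  grip=[0.055, 0.055, 0.055, 0.055, 0.055, 0.055, 0.055, 0.055],
  offset=[
    [-0.003, 0.0005, 0],
    [-0.004, 0.0007, 0],
    [-0.005, 0.0009, 0],
    [-0.004, 0.0008, 0],
    [0, 0, -0.005],
    [0, 0, -0.005],
    [0, 0, -0.003],
    [0, 0, 0],
  ],
  spin=[0, 0, 0, 0, 0, 0, 0, 0],
)

```text
time: 17.82
ee_pos: [0.4908, -0.0238, 0.1451]
tool_rot: [180.0, 0.0, -10.4]
force: [0.3, -0.3, -0.0]
opening: 0.0636
```

```bash
python3 - <<'E'
from h import *
st=arm.sense(); print(st['time'],st['ee_pos'],st['tool_rot'],st['force'],st['moment'],st['opening'])
snap('wrist','w11')
crop('w11',200,130,360,290,4.5,'c15')
E
```

```text
17.825 [ 0.49084422 -0.02378292  0.14507861] [ 1.79997646e+02  3.29145987e-02 -1.03880255e+01] [ 0.26573807 -0.27999616 -0.02723138] [0.01654495 0.1815429  0.00206375] 0.06357903237478182
```

View pics/c15.png

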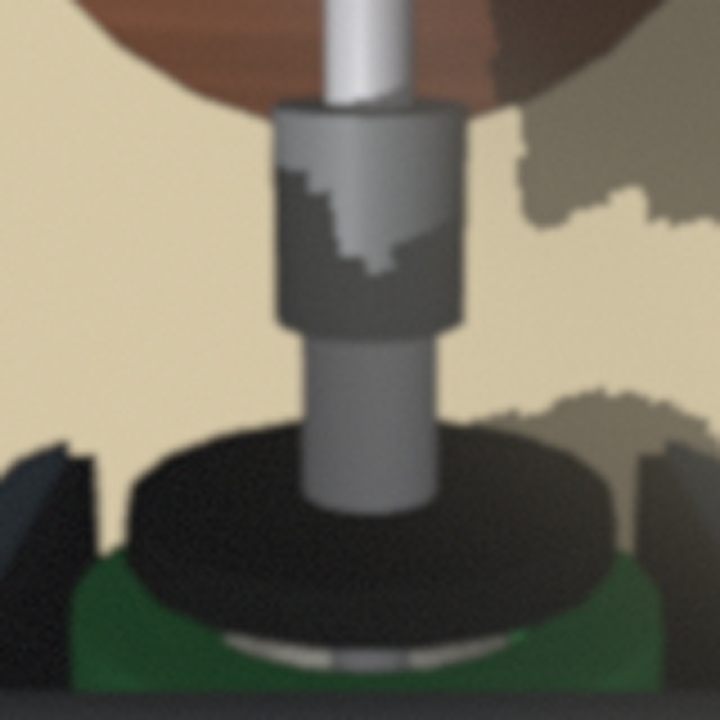

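Emit:
move_arm(
  grip=[0.055, 0.055],
  offset=[
    [0, 0, -0.0015],
    [0, 0, 0],
  ],
  spin=[0, 0],
)

```text
time: 18.12
ee_pos: [0.4909, -0.0238, 0.1439]
tool_rot: [-180.0, 0.0, -10.4]
force: [0.8, 0.3, -0.8]
opening: 0.0633
```

Emit:
move_arm(
  grip=[0.055, 0.055],
  offset=[
    [0, 0, -0.001],
    [0, 0, 0],
  ],
  spin=[0, 0],
)

```text
time: 18.38
ee_pos: [0.4912, -0.0238, 0.1432]
tool_rot: [-180.0, -0.0, -10.4]
force: [-0.5, -0.4, 3.6]
opening: 0.0635
```

Emit:
move_arm(
  grip=[0.066, 0.07, 0.075, 0.08, 0.08, 0.08],
  offset=[
    [0, 0, 0],
    [0, 0, 0],
    [0, 0, 0],
    [0, 0, 0],
    [0, 0, 0],
    [0, 0, 0],
  ],
  spin=[0, 0, 0, 0, 0, 0],
  squeeze=10,
)

```text
time: 19.12
ee_pos: [0.491, -0.0238, 0.1429]
tool_rot: [180.0, -0.0, -10.4]
force: [0.4, 0.3, 0.9]
opening: 0.0802
```

```bash
python3 - <<'E'
from h import *
st=arm.sense(); print(st['time'],st['ee_pos'],st['force'],st['opening'])
snap('wrist','w12')
crop('w12',180,130,380,300,4,'c16')
E
```

```text
19.125 [ 0.49096592 -0.02380395  0.14294479] [0.39273304 0.33335171 0.86003602] 0.08024940319316869
```

View pics/c16.png

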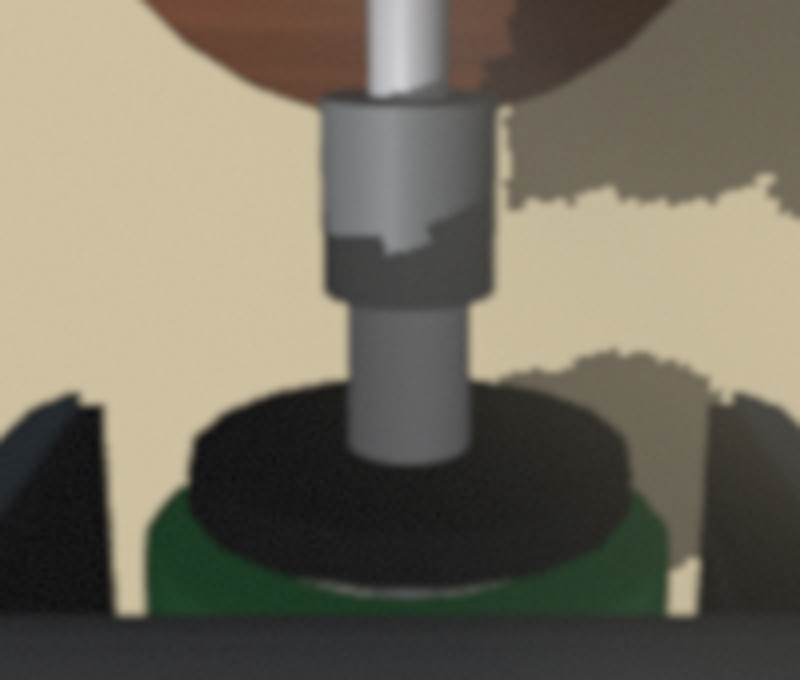

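Emit:
move_arm(
  grip=[0.085, 0.085, 0.085, 0.085, 0.085, 0.085, 0.085, 0.085],
  offset=[
    [0, 0, 0.006],
    [0, 0, 0.015],
    [0, 0, 0.025],
    [0, 0, 0.03],
    [0, 0, 0.03],
    [0, 0, 0.02],
    [0, 0, 0],
    [0, 0, 0],
  ],
  spin=[0, 0, 0, 0, 0, 0, 0, 0],
)

```text
time: 20.18
ee_pos: [0.4906, -0.0237, 0.2686]
tool_rot: [180.0, 0.0, -10.4]
force: [-0.0, -0.1, 0.2]
opening: 0.0849
```

Emit:
move_arm(
  grip=[0.085, 0.085, 0.085, 0.085, 0.085, 0.085, 0.085, 0.085],
  offset=[
    [-0.003, 0.03, 0],
    [-0.003, 0.04, 0],
    [-0.003, 0.04, 0],
    [-0.003, 0.04, 0],
    [0, 0.04, 0],
    [0, 0.03, 0],
    [0, 0, 0],
    [0, 0, 0],
  ],
  spin=[0, 0, 0, 0, 0, 0, 0, 0],
)

```text
time: 21.18
ee_pos: [0.4785, 0.1958, 0.2681]
tool_rot: [180.0, 0.1, -10.4]
force: [0.7, 0.1, 0.7]
opening: 0.0852
```

```bash
python3 - <<'E'
from h import *
st=arm.sense(); print(st['time'],st['ee_pos'],st['force'],st['opening'])
snap('top','t13');snap('scene','s13')
crop('t13',230,130,380,290,5*.75,'c17');crop('s13',180,140,320,260,5.5,'c18')
E
```

```text
21.175 [0.47851633 0.19575486 0.26812631] [0.74839189 0.05128498 0.74917721] 0.08524219574654987
```

View pics/c17.png

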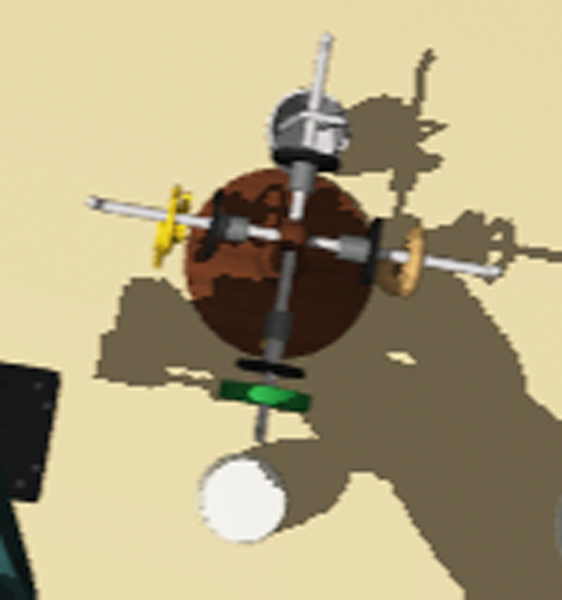

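View pics/c18.png

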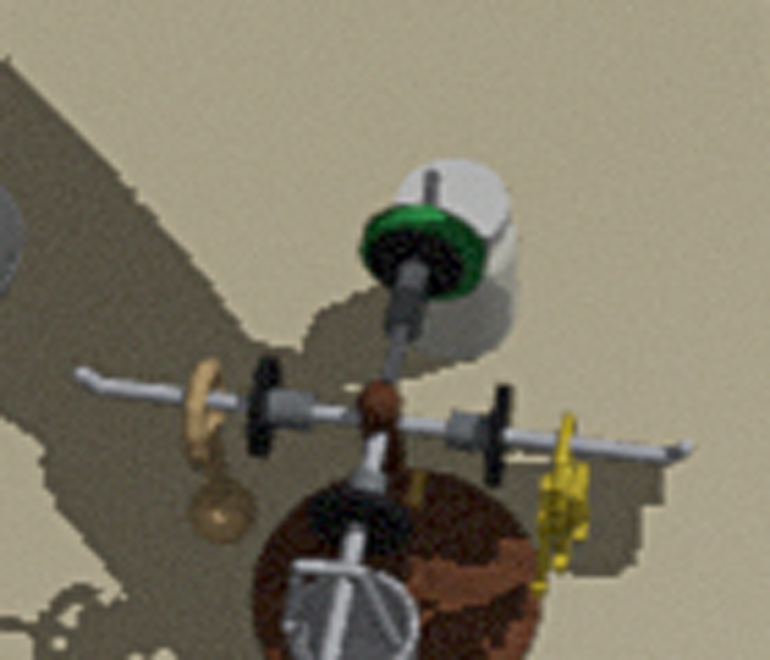

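```bash
python3 - <<'E'
from h import *
t=ld('t13');T=lambda x,y,z: atz(t,230+x/3.75,130+y/3.75,z)
a=T(95,203,.172);b=T(497,270,.172);print('yaw',np.degrees(np.arctan2(*(b-a)[:2][::-1]))+90)
h=np.array([.6,-.045]);r=T(265,396,.182)[:2]; d=h-r;an=np.radians(-10.4);print(d@[np.cos(an),np.sin(an)],d@[-np.sin(an),np.cos(an)])
arm.hand_in()
E
```

```text
yaw -10.142796721551946
0.1119361712949217 -0.0008401589173621933
the job is handed in; nothing more can be done
```

I finished the job and handed it in at about 21 s of the 72 s allowed. The hand-in reports no verdict, so what follows is my own measurements.

- **Tree:** I turned the tree about 66° with the fingers loosely on either side of the free branch. It ended at about -10.1° to -10.4° in the robot's frame. The brass mark reads between -9° and -12°, so the branch points to the front within about 2°, against an allowed 8.6°.
- **Ring and press:** I gripped the ring across its diameter and slid it over the branch, about 1 mm off centre. It met the pad when the ring's centre was about 100 mm from the post's axis. I held the push at 11–12.5 N for about 0.9 s, and the ring looked square on the pad.
- **Hanging:** I let the ring down onto the branch, felt contact at 3.6 N, opened the fingers and moved clear. The last top picture shows the ring hanging about 112 mm from the post's axis, between the pad and the upturned tip. It is about 1 mm off sideways.

**Checks that disagreed or were not made:**
- The first estimates of the ring's position differed by about 5 mm between cameras; I settled this with a closer look before gripping.
- During the press there was also an upward force of up to 4.5 N that I did not explain, though the total stayed near 13 N.
- I did not measure the ring's final height. About 15 mm below the branch's axis follows from the geometry.
- I did not measure the bystanders afterwards; I planned the moves to keep clear of them and saw no contact.

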